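# Set the bench magnifier over the printed gatehouse and adjust its pivot cap

### The arm

A 6-joint arm with a two-finger parallel gripper is mounted at the origin on the work surface. World frame = base frame: x ahead of the robot, y to its left, z up, the work surface at z = 0. Lengths are in m, angles in rad, forces in N, time in s.
With the tool pointing down it reaches from about 0.3 to 0.775 m from the base axis. Payload 14.6 kg.
Tool frame: the origin (TCP) lies midway between the tips of the shut fingers; the grasp point (between the pads) lies 19 mm behind it (grasp_offset is the distance from the TCP to the grasp point, in m); z points along the fingers, y is the line along which they close (so a half turn about z gives the same grasp; the last joint's range is limited). The gripper opens to 94 mm and grips with 3 to 60 N. Pads are 16 mm wide; open, the fingers measure 119 mm over their backs; the gripper's body (75 mm by 177 mm) begins 78 mm behind the grasp point.
Start: joints at [1.055, 0.3, 1.521, -0, 1.321, -0.067], TCP at [0.239, 0.496, 0.205] pointing down, gripper open.
Joint ranges: [-3.03, 3.03], [-0.79, 2.21], [0.23, 2.52], [-1.04, 4.18], [0, 3.07], [-2.55, 2.55]. Speed limits (rad/s): [2.22, 2.22, 2.57, 3.14, 3.14, 3.14].

### API

Orientations are given as [roll, pitch, yaw] about the fixed x, y, z axes, in that order (R = Rz(yaw) Ry(pitch) Rx(roll)).
In Python, from station import * gives the robot as it stands. The module is installed in compiled form; this text tells all that it offers.
- The arm moves only by the tool send_rows, never from a script. Its argument "rows" is a list of rows, each an object of numbers: "dx", "dy", "dz": the shift along the tool's x, y, z in mm; "roll": the turn about the tool's z in degrees; "jaw": the closure, from -1 (fully open) to 1 (shut). In form: [{"dx": .., "dy": .., "dz": .., "roll": .., "jaw": ..}, ...]. A call has 1 to 12 rows; each row shifts and turns the commanded pose from where the row before left it, along the tool's axes as they then stand; what a row does not reach is not made up. A row lasts 1/12 s, in which the tool goes at most 41.7 mm and 7.16 degrees, less where a joint would pass 70% of its speed; a pose out of reach is approached as far as the arm can. A call is refused whole if a number of a shift passes 41.7 or a number of a turn 7.16, either way. A call with a gripper value outside its range is refused whole. The fingers move at their own pace and stop on an object; "force" is the grip in N (left out, the last holds). Time passes only in rows, so rows that do not move let the fingers close. It gives the time, the measured TCP pose, the force, the opening and the grip force at its end, in the units of the state.
- get_obs(): the state, without advancing time (a new reading comes with each control period).
- camera(name): name is "scene" or "side" or "wrist"; returns a dict with "frame" (400x640x3 uint8, red, green, blue), "z_map" (400x640 float32, m along the optical axis (not along the pixel's ray), 0 where there is no reading), "camera_matrix" (3x3 intrinsics, pixels), "rvec" (rotation vector, rad) and "tvec" (3), from world to camera coordinates, as OpenCV has them. Camera axes: x right, y down, z forward; pixel columns grow to the right and rows downward; lengths in m; the calibration is good to about 2 mm. A picture is of the moment at which its call begins.
- hand_in(): hands the job in; it is judged then, once.
The state is a dict: "time_s": time; "qpos": joint angles; "joint_vel": joint speeds; "tau": joint torques, N m; "ee_pos": TCP position; "eef_rot": TCP orientation; "force": force on the tool from outside, world axes, zero at the start; "moment": the same for the moment, N m; "grip_width": finger opening in m; "grip_force": force on a finger pad.
Only numpy, scipy, OpenCV 4.12 (cv2) and the standard library are available. Lean on these libraries where they do the work, as an engineer would, in place of code of your own. Each camera call takes 0.05 s, during which the arm holds its last target. There are 200 camera calls.

### The job

Swing the bench magnifier's stiff boom until its lens is centred over the little printed gatehouse and leave it there. Then screw the knurled cap on top of the magnifier's post down (clockwise) until it bottoms out, back it off a quarter turn, and finish still gripping the cap there between the fingers, not letting go. Do not push or knock over the models or anything else on the bench.

Things in the scene. Friction and masses are not known exactly. Their poses are not given: they have to be found in the camera images.
- stand: Fixed magnifier stand: dark steel foot 110 mm across, thin post; origin at the centre of the foot's underside on the bench; z up along the post, which is the axis of both the boom and the cap. Its yaw varies.
- boom (a joint): Angle of the boom about the post, rad; range -1.6 to 2.3. At 0 the boom points along the stand's -x axis; it grows anticlockwise seen from above. Stiff friction hinge (about 0.3 N m, so 3 N at the pin): it stays where it is left. The boom is an aluminium bar 14 mm wide, top 101 mm above the bench, carrying a lens in a black ring 96 mm across, whose centre is 172 mm from the post axis.
- lens_centre (a point): Centre of the lens, 172 mm out from the post axis, 96 mm above the bench (ring from 90 to 102 mm).
- boom_pin (a point): Centre of the top face of the boom's grip pin: a black upright round pin, 16 mm diameter, standing 40 mm proud of the boom (101 to 141 mm above the bench), 100 mm out from the post axis, between post and lens. Grip it from above to swing the boom; it is round and may turn in the fingers.
- cap: Knurled round aluminium cap on the threaded top of the post, 36 mm diameter, 28 mm high, dark line on its top. Origin at the centre of its underside (105 mm above the bench when bottomed out, so its top is then at 133 mm; the boom's hub just below it is 40 mm across, top at 104 mm). It turns about the post axis and rises with its thread. Already started on the thread at the beginning.
- cap_top (a point): Centre of the cap's top face, on the post axis.
- cap_turn (a joint): Turn of the cap, rad: 0 = bottomed out against a hard stop, grows as the cap is unscrewed (anticlockwise from above); starts between 1.2 and 3.0. A quarter turn is 1.57. Right-hand thread, 10 mm rise per turn. Light friction, about 0.06 N m; it stays where it is left.
- gatehouse: The printed gatehouse model, loose, about 60 g: a white plastic house 64 x 48 mm with small windows, a white pitched roof (ridge about 57 mm high) and a square flat-topped tower at one corner, 70 mm high. Origin at the centre of the house's underside. It stands on the bench about 172 mm from the post axis (within 10 mm), so the lens can be brought over it. It changes places with the two other models.
- trestle: Bystander: grey printed trestle model, an open ladder-like deck 90 x 44 mm on four legs, 49 mm high; origin centre of the underside. Also about 172 mm from the post.
- water_tower: Bystander: printed water tower model, white round tank 50 mm across on four legs, 68 mm high; origin centre of the underside. Also about 172 mm from the post.
- glue: Bystander: small glue bottle 30 mm across, 78 mm high, near the stand; origin centre of the underside.
- screwdriver: Bystander: screwdriver lying on the bench near the stand, 150 mm long, handle 26 mm thick; origin under its middle, x from handle to tip.
- caliper: Bystander: caliper lying flat, 200 mm long along its x, 8 mm thick; origin under the middle of its beam.
- phone_wallet: Bystander: black phone wallet lying flat, 150 x 82 x 16 mm; origin centre of the underside.
- mouse: Bystander: black computer mouse, 105 x 60 x 34 mm; origin centre of the underside.

How it is judged:
On the way, in this order (a step that is already met when the one before it is completed fails the run):
1. the lens is centred over the gatehouse (within 25 mm, seen from above) and the boom is at rest (horizontal distance between lens_centre and gatehouse below 0.025 m and velocity of joint boom between -0.05 and 0.05 rad/s), for 0.3 s.
2. the cap is bottomed out (within 0.06 rad of its stop) with the lens still over the gatehouse (horizontal distance between lens_centre and gatehouse below 0.025 m and value of joint cap_turn below 0.06 rad), for 0.1 s.
At the end, for the whole second after the job is handed in: The lens is within 25 mm of the gatehouse centre seen from above, boom at rest, gatehouse upright; the cap is at rest 1.571 rad (within 0.26) back from its stop, between the fingers (grasp point within 15 mm of its axis seen from above), gripped with over 4 N (all of step 1 and value of joint cap_turn between 1.311 and 1.831 rad and velocity of joint cap_turn between -0.05 and 0.05 rad/s and contact force between cap and the fingers above 4 N and horizontal distance between the grasp point and cap_top below 0.015 m and angle between gatehouse's own z axis and vertical below 0.1 rad); the arm keeps its last pose, push and grip.
It fails at once if a model is pushed more than 15 mm or tipped (distance of any of gatehouse, trestle, water_tower from where it was at the start of the episode above 0.015 m or angle between any of gatehouse, trestle, water_tower's own z axis and vertical above 0.3 rad).
It fails at once if another thing on the bench is pushed more than 20 mm or the glue bottle tipped (distance of any of glue, screwdriver, caliper, phone_wallet, mouse from where it was at the start of the episode above 0.02 m or angle between glue's own z axis and vertical above 0.4 rad).
It also fails if it takes over 69 s, if anything falls off the work surface, if the arm or the gripper's body presses on something with over 40 N, if the wrist force passes 120 N, or if a joint passes its speed limit or range.

## Working session

There is one attempt and no reset: what is moved stays moved. The work goes in short steps, Python scripts to look and compute and a tool call to move; the robot and the scene stay as the last step left them, time stands still between calls to the robot, and variables do not carry over. Pictures are saved under pics/ and viewed, at most 10 in all, crops included, and the job is handed in when it is done.

Besides the shell and the picture viewer there is one more tool, called after "Request:" as a command line: name --argument value ..., lists and objects as JSON in quotes. send_rows: Moves the arm, as the interface text tells. Its arguments: {"type":"object","properties":{"rows":{"type":"array"},"force":{"type":"number"}},"required":["rows"]}

```bash
mkdir -p pics; cat > h.py <<'E'
from station import *
import numpy as np, cv2
def cam(n):
    c=camera(n); c['R']=cv2.Rodrigues(np.array(c['rvec'],float))[0]; c['t']=np.array(c['tvec'],float).reshape(3); c['K']=np.array(c['camera_matrix']); return c
def ray(c,u,v):
    d=c['R'].T@np.linalg.inv(c['K'])@np.array([u,v,1.]); o=-c['R'].T@c['t']; return o,d
def plane(c,u,v,z):
    o,d=ray(c,u,v); return o+d*(z-o[2])/d[2]
def cloud(c):
    v,u=np.mgrid[:400,:640]; z=c['z_map']; P=np.stack([u,v,np.ones_like(u)],-1)@np.linalg.inv(c['K']).T*z[...,None]
    W=(P-c['t'])@c['R']; W[z==0]=np.nan; return W
def proj(c,p):
    q=c['K']@(c['R']@np.array(p)+c['t']); return q[:2]/q[2]
E
python3 - <<'E'
from h import *
print(get_obs())
for n in ['scene','side']:
    c=cam(n); cv2.imwrite(f'pics/{n}0.png',c['frame'][...,::-1]); np.save(f'{n}0.npy',c,allow_pickle=True); print(n,-c['R'].T@c['t'])
E
```

```text
{'time_s': 0.0, 'qpos': array([ 1.05541457e+00,  3.00458182e-01,  1.52159704e+00,  3.23310515e-06,
        1.32075040e+00, -6.66040902e-02]), 'joint_vel': array([-0.00101135, -0.00020851,  0.002101  ,  0.00170998,  0.00032838,
       -0.00091151]), 'tau': array([ 2.56388317e-03, -5.31794107e+01, -3.52744710e+01,  7.09523493e-02,
        2.43755017e-02, -1.36472077e-04]), 'ee_pos': array([0.23848951, 0.49528909, 0.20488668]), 'eef_rot': array([-3.14038258e+00, -8.38539362e-05,  2.69281413e+00]), 'force': array([ 0.18044733,  0.37814298, -0.7202264 ]), 'moment': array([-0.0133152 ,  0.01931674,  0.00229849]), 'grip_force': 0.0, 'grip_width': 0.09396632977555328}
scene [ 1.12511626 -0.38970089  0.93497807]
side [0.18037399 0.61982819 0.75036471]
```

View pics/scene0.png

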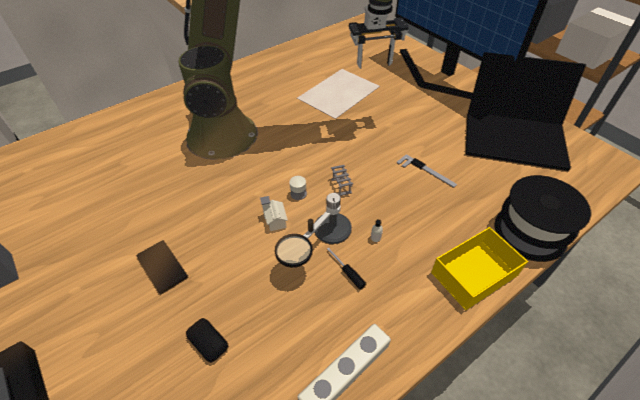

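View pics/side0.png

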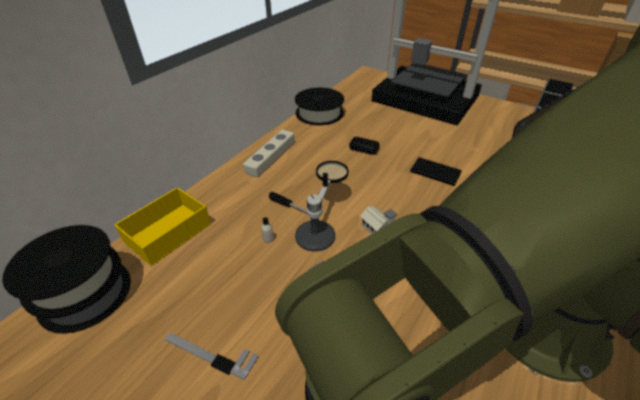

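The scene view shows the cap at (333,202), pin at (311,226), lens at (294,250), gatehouse at (273,213), water tower at (298,186) and trestle at (341,180). The side view shows the cap at (315,203) and pin at (326,180), with the gatehouse partly hidden at (375,218).

```bash
python3 - <<'E'
from h import *
C={n:np.load(f'{n}0.npy',allow_pickle=True).item() for n in ['scene','side']}
for n,pts in {'scene':dict(cap=(333,199),pin=(311,222),lens=(294,250),gate=(273,213),wt=(298,182),tre=(341,178),glue=(377,225)),'side':dict(cap=(315,199),pin=(326,178),lens=(332,172),gate=(375,216))}.items():
    c=C[n];W=cloud(c); c['W']=W
    for k,(u,v) in pts.items(): print(n,k,W[v,u].round(3))
# triangulated cap
def tri(a,b):
    o1,d1=ray(C['scene'],*a);o2,d2=ray(C['side'],*b)
    s=np.linalg.lstsq(np.c_[d1,-d2],o2-o1,rcond=None)[0]; p,q=o1+d1*s[0],o2+d2*s[1]; return ((p+q)/2).round(3),np.linalg.norm(p-q).round(4)
print('cap',tri((333,198),(315,198)),'pin',tri((311,221),(326,176)))
# clusters above bench by height in region
W=np.concatenate([C[n]['W'].reshape(-1,3) for n in C]); F=np.concatenate([C[n]['frame'].reshape(-1,3) for n in C])
m=(W[:,0]>.3)&(W[:,0]<.9)&(W[:,1]>-.3)&(W[:,1]<.35)&(W[:,2]>.02)&(W[:,2]<.16)
m[256000:]&=True
img=np.zeros((650,600,3),np.uint8)
for p,f in sorted(zip(W[m].tolist(),F[m].tolist()),key=lambda t:t[0][2]):
    cv2.circle(img,(int((.35-p[1])*1000),int((.9-p[0])*1000)),2,f[::-1] if 0 else (int(p[2]*1500),f[1],f[0]),-1)
img=img[:600]
for i in range(0,600,100): cv2.putText(img,f'{.35-i/1000:.2f}',(i,10),0,.35,(255,255,255)); cv2.putText(img,f'{.9-i/1000:.1f}',(0,i+10),0,.35,(255,255,255))
big=cv2.resize(C['scene']['frame'][150:300,230:400],None,fx=4,fy=4)[...,::-1]
cv2.imwrite('pics/top0.png',img); cv2.imwrite('pics/crop0.png',big[:600])
E
```

```text
scene cap [0.58  0.05  0.136]
scene pin [ 0.609 -0.043  0.14 ]
scene lens [ 0.629 -0.111  0.099]
scene gate [ 0.461 -0.072  0.053]
scene wt [0.411 0.05  0.061]
scene tre [0.434 0.199 0.004]
scene glue [0.68  0.125 0.068]
side cap [0.571 0.057 0.139]
side pin [ 0.595 -0.033  0.134]
side lens [ 0.62  -0.104  0.098]
side gate [ 0.451 -0.051  0.054]
cap (array([0.576, 0.052, 0.136]), np.float64(0.003)) pin (array([ 0.601, -0.039,  0.134]), np.float64(0.0035))
```

View pics/top0.png

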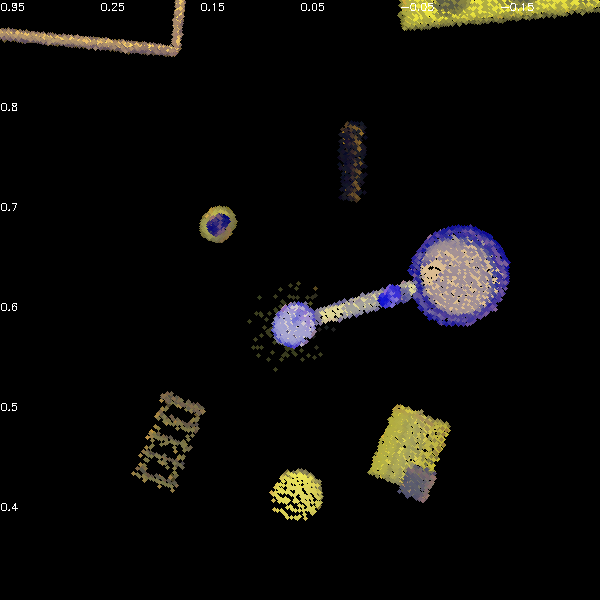

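View pics/crop0.png

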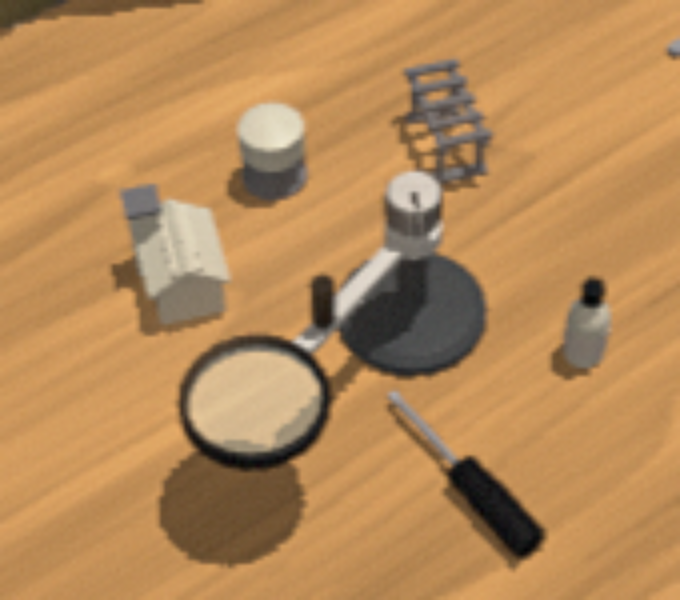

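The top map gives the cap near (.575,.057), pin (.606,-.04), lens (.625,-.11), gatehouse (.453,-.058); radii are about 0.17 m, which is consistent. The boom must swing about 63° clockwise. I'll move over the scene for a closer look.

Request:
send_rows --rows '[{"dx":-15,"dy":-9,"dz":-8,"jaw":-1},{"dx":-27,"dy":-17,"dz":-8},{"dx":-27,"dy":-17,"dz":-8},{"dx":-27,"dy":-17,"dz":-8},{"dx":-27,"dy":-17,"dz":-8},{"dx":-27,"dy":-17,"dz":-8},{"dx":-27,"dy":-17,"dz":-8},{"dx":-27,"dy":-17,"dz":-8},{"dx":-27,"dy":-17,"dz":-8},{"dx":-27,"dy":-17,"dz":-8},{"dx":-27,"dy":-17,"dz":-8},{"dx":-27,"dy":-17,"dz":-8}]' --force 20

```text
invalid input at $.rows[0]: expected keys dx, dy, dz, roll, jaw
```

Request:
send_rows --rows '[{"dx":-27,"dy":-17},{"dx":-27,"dy":-17},{"dx":-27,"dy":-17},{"dx":-27,"dy":-17},{"dx":-27,"dy":-17},{"dx":-27,"dy":-17},{"dx":-15,"dy":-9},{"roll":7},{"roll":7},{"roll":7},{"roll":7},{"roll":0}]'

```text
invalid input at $.rows[0]: expected keys dx, dy, dz, roll, jaw
```

```bash
python3 - <<'E'
from h import *
o=get_obs(); print(o['time_s'],o['ee_pos'],np.degrees(o['eef_rot']),np.degrees(o['qpos']))
c=cam('wrist'); cv2.imwrite('pics/wrist1.png',c['frame'][...,::-1]); np.save('wrist1.npy',c,allow_pickle=True)
print('cam',-c['R'].T@c['t'])
for k,p in dict(cap=(.576,.054,.136),pin=(.603,-.04,.14),lens=(.625,-.11,.1),gate=(.455,-.06,.05)).items(): print(k,proj(c,p).round())
E
```

```text
0.1 [0.23855571 0.4953077  0.20496242] [-1.79942104e+02 -3.27932024e-04  1.54283585e+02] [ 6.04675702e+01  1.72104576e+01  8.71766991e+01 -3.63912583e-03
  7.56706324e+01 -3.81511296e+00]
cam [0.16278132 0.53176212 0.38504179]
cap [120. 592.]
pin [ 70. 627.]
lens [ 61. 605.]
gate [ 40. 480.]
```

View pics/wrist1.png

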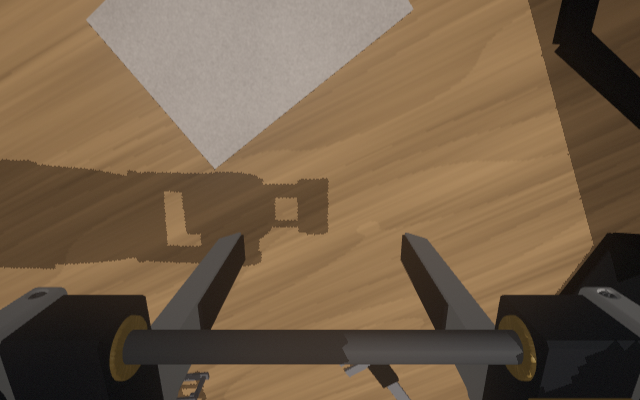

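The first move was refused because every key is required, so the wrist picture only shows the starting place: paper at the top, fingers at (225,290) and (425,290), trestle at the bottom. I'll resend it with all keys.

Request:
send_rows --rows '[{"dx":-15,"dy":-9,"dz":-8,"roll":0,"jaw":-1},{"dx":-27,"dy":-17,"dz":-9,"roll":0,"jaw":-1},{"dx":-27,"dy":-17,"dz":-9,"roll":0,"jaw":-1},{"dx":-27,"dy":-17,"dz":-9,"roll":0,"jaw":-1},{"dx":-27,"dy":-17,"dz":-9,"roll":0,"jaw":-1},{"dx":-27,"dy":-17,"dz":-9,"roll":0,"jaw":-1},{"dx":-27,"dy":-17,"dz":-9,"roll":0,"jaw":-1},{"dx":-27,"dy":-17,"dz":-9,"roll":0,"jaw":-1},{"dx":-27,"dy":-17,"dz":-9,"roll":0,"jaw":-1},{"dx":-27,"dy":-17,"dz":-9,"roll":0,"jaw":-1},{"dx":-27,"dy":-17,"dz":-9,"roll":0,"jaw":-1},{"dx":-27,"dy":-17,"dz":-9,"roll":0,"jaw":-1}]' --force 20

```text
time_s: 1.15
ee_pos: [0.4352, 0.1821, 0.3128]
eef_rot: [-3.142, -0.0, 2.693]
force: [0.7, 0.4, -0.2]
grip_width: 0.0937
grip_force: 0.0
```

Request:
send_rows --rows '[{"dx":-27,"dy":-17,"dz":0,"roll":0,"jaw":-1},{"dx":-27,"dy":-17,"dz":0,"roll":0,"jaw":-1},{"dx":-27,"dy":-17,"dz":0,"roll":0,"jaw":-1},{"dx":-27,"dy":-17,"dz":0,"roll":0,"jaw":-1},{"dx":-27,"dy":-17,"dz":0,"roll":0,"jaw":-1},{"dx":-27,"dy":-17,"dz":0,"roll":0,"jaw":-1},{"dx":-27,"dy":-17,"dz":0,"roll":0,"jaw":-1},{"dx":-15,"dy":-9,"dz":0,"roll":7,"jaw":-1},{"dx":0,"dy":0,"dz":0,"roll":7,"jaw":-1},{"dx":0,"dy":0,"dz":0,"roll":7,"jaw":-1},{"dx":0,"dy":0,"dz":0,"roll":7,"jaw":-1},{"dx":0,"dy":0,"dz":0,"roll":0,"jaw":-1}]'

```text
time_s: 2.15
ee_pos: [0.5629, -0.0204, 0.3121]
eef_rot: [-3.141, -0.0, 2.198]
force: [-0.4, -0.5, 0.4]
grip_width: 0.094
grip_force: 0.0
```

```bash
python3 - <<'E'
from h import *
o=get_obs(); print(o['time_s'],o['ee_pos'],np.degrees(o['eef_rot']),np.degrees(o['qpos']))
c=cam('wrist'); cv2.imwrite('pics/wrist2.png',c['frame'][...,::-1]); np.save('wrist2.npy',c,allow_pickle=True)
print('cam',-c['R'].T@c['t'])
for k,p in dict(cap=(.576,.054,.136),pin=(.603,-.04,.14),lens=(.625,-.11,.1),gate=(.455,-.06,.05)).items(): print(k,proj(c,p).round())
E
```

```text
2.15 [ 0.56292667 -0.0203999   0.31211768] [-1.79974576e+02 -2.57029382e-02  1.25926609e+02] [-5.80192180e+00  1.57773772e+01  7.49613065e+01  2.25999527e-03
  8.92973985e+01 -4.17285649e+01]
cam [0.51324296 0.04699342 0.49222942]
cap [374. 133.]
pin [342. 215.]
lens [321. 255.]
gate [241. 144.]
```

View pics/wrist2.png

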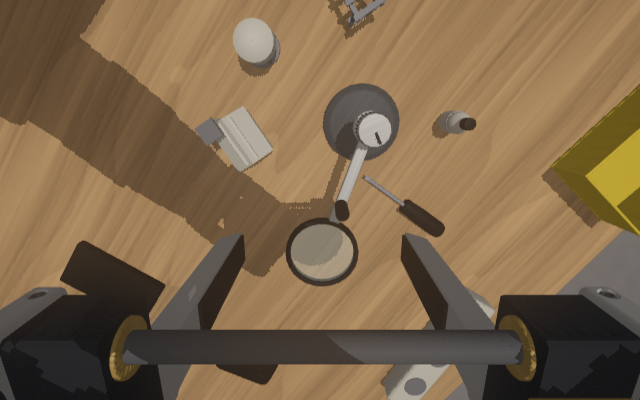

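A clear view: cap top at (375,129), pin top (341,210), lens ring centre (321,252), gatehouse house centre (245,138) with its tower at (208,131). Now I'll refine the positions.

```bash
python3 - <<'E'
from h import *
c=np.load('wrist2.npy',allow_pickle=True).item(); W=cloud(c); s=np.load('scene0.npy',allow_pickle=True).item(); Ws=cloud(s)
def blob(W,cx,cy,r,z0,z1):
    m=(np.hypot(W[...,0]-cx,W[...,1]-cy)<r)&(W[...,2]>z0)&(W[...,2]<z1); P=W[m]
    (x,y),rr=cv2.minEnclosingCircle(P[:,:2].astype(np.float32)); return len(P),np.round([x,y,rr],4),np.median(P,0).round(4),P
for n,w in (('w',W),('s',Ws)):
    print(n,'cap',blob(w,.576,.054,.03,.128,.15)[:3])
    print(n,'pin',blob(w,.605,-.04,.02,.125,.15)[:3])
    print(n,'ring',blob(w,.625,-.11,.065,.088,.108)[:3])
    P=blob(w,.455,-.06,.06,.02,.062)[3]; print(n,'gate',cv2.minAreaRect(P[:,:2].astype(np.float32)),P[:,2].max())
    P=blob(w,.455,-.06,.065,.063,.08)[3]; print(n,'tower',np.median(P,0) if len(P) else 0)
    P=blob(w,.455,-.06,.06,.050,.062)[3]; print(n,'ridge',P.mean(0),len(P))
print('rays cap',plane(c,375,129,.137),'pin',plane(c,341,209,.141),'ring',plane(c,321.5,251,.1))
def tri(a,b):
    o1,d1=ray(s,*a);o2,d2=ray(c,*b); k=np.linalg.lstsq(np.c_[d1,-d2],o2-o1,rcond=None)[0]; p,q=o1+d1*k[0],o2+d2*k[1]; return ((p+q)/2).round(4),np.linalg.norm(p-q).round(4)
print(tri((333.2,197.5),(375,129)),tri((310.5,220.5),(341,209)),tri((293.8,250),(321.5,251)))
E
```

```text
w cap (968, array([0.5747, 0.0565, 0.0193]), array([0.5737, 0.0566, 0.138 ]))
w pin (189, array([ 0.6032, -0.039 ,  0.0082]), array([ 0.6017, -0.0378,  0.1414]))
w ring (3974, array([ 0.6207, -0.1014,  0.0551]), array([ 0.6223, -0.1061,  0.0989]))
w gate ((0.4484040141105652, -0.05817028880119324), (0.059654995799064636, 0.07504218071699142), 68.4360122680664) 0.06132471455724261
w tower [ 0.41664136 -0.0662504   0.07103877]
w ridge [ 0.45060241 -0.0572572   0.05528914] 1037
s cap (134, array([0.5775, 0.0546, 0.0188]), array([0.5793, 0.0521, 0.1356]))
s pin (42, array([ 0.607 , -0.0425,  0.0075]), array([ 0.6081, -0.0428,  0.1384]))
s ring (1060, array([ 0.6204, -0.1037,  0.057 ]), array([ 0.6264, -0.1105,  0.0971]))
s gate ((0.45277851819992065, -0.061134520918130875), (0.06045494228601456, 0.07489894330501556), 70.963134765625) 0.06107440462280772
s tower [ 0.41892031 -0.06925908  0.06855626]
s ridge [ 0.45171818 -0.06298812  0.05411298] 160
rays cap [0.57425629 0.05812797 0.137     ] pin [ 0.59776703 -0.03419132  0.141     ] ring [ 0.62170624 -0.10525655  0.1       ]
(array([0.5743, 0.0572, 0.1326]), np.float64(0.0026)) (array([ 0.5997, -0.0369,  0.1315]), np.float64(0.0012)) (array([ 0.6241, -0.1087,  0.0914]), np.float64(0.0001))
```

Request:
send_rows --rows '[{"dx":-19,"dy":11,"dz":0,"roll":0,"jaw":-1},{"dx":-19.5,"dy":10.5,"dz":0,"roll":0,"jaw":-1},{"dx":0,"dy":0,"dz":20,"roll":6.5,"jaw":-1},{"dx":0,"dy":0,"dz":30,"roll":6.5,"jaw":-1},{"dx":0,"dy":0,"dz":30,"roll":6.5,"jaw":-1},{"dx":0,"dy":0,"dz":30,"roll":0,"jaw":-1},{"dx":0,"dy":0,"dz":30,"roll":0,"jaw":-1},{"dx":0,"dy":0,"dz":0,"roll":0,"jaw":-1},{"dx":0,"dy":0,"dz":0,"roll":0,"jaw":-1}]'

```text
time_s: 2.95
ee_pos: [0.6027, -0.0385, 0.1722]
eef_rot: [-3.14, -0.001, 1.867]
force: [0.8, -0.5, 0.1]
grip_width: 0.0938
grip_force: 0.0
```

```bash
python3 - <<'E'
from h import *
o=get_obs(); print(o['time_s'],o['ee_pos'],np.degrees(o['eef_rot']))
c=cam('wrist'); cv2.imwrite('pics/wrist3.png',c['frame'][...,::-1]); W=cloud(c)
for r,(x,y) in dict(pin=(.603,-.039),cap=(.5745,.0567)).items():
    m=(np.hypot(W[...,0]-x,W[...,1]-y)<.022)&(W[...,2]>.13)&(W[...,2]<.15); P=W[m]
    if len(P): print(r,len(P),cv2.minEnclosingCircle(P[:,:2].astype(np.float32)),np.median(P,0))
E
```

```text
2.95 [ 0.60273104 -0.0384508   0.17218342] [-1.79887093e+02 -4.88664205e-02  1.06979318e+02]
pin 467 ((0.6031492948532104, -0.038766998797655106), 0.008071926422417164) [ 0.60262318 -0.03680529  0.14152833]
cap 2891 ((0.5745866298675537, 0.056808941066265106), 0.01920001395046711) [0.57449222 0.05699579 0.13795457]
```

View pics/wrist3.png

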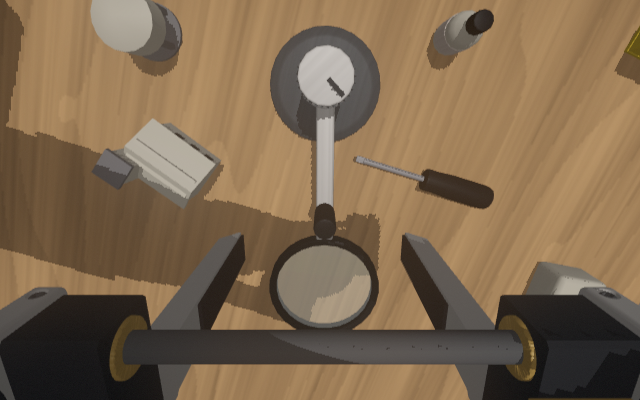

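The pin top at (325,210) sits centred between the fingers and the boom runs straight up the image. I'll descend and grip.

Request:
send_rows --rows '[{"dx":0,"dy":0,"dz":20,"roll":0,"jaw":-1},{"dx":0,"dy":0,"dz":20,"roll":0,"jaw":-1},{"dx":0,"dy":0,"dz":15,"roll":0,"jaw":-1},{"dx":0,"dy":0,"dz":5,"roll":0,"jaw":-1},{"dx":0,"dy":0,"dz":0,"roll":0,"jaw":1},{"dx":0,"dy":0,"dz":0,"roll":0,"jaw":1},{"dx":0,"dy":0,"dz":0,"roll":0,"jaw":1},{"dx":0,"dy":0,"dz":0,"roll":0,"jaw":1},{"dx":0,"dy":0,"dz":0,"roll":0,"jaw":1},{"dx":0,"dy":0,"dz":0,"roll":0,"jaw":1},{"dx":0,"dy":0,"dz":0,"roll":0,"jaw":1},{"dx":0,"dy":0,"dz":0,"roll":0,"jaw":1}]'

```text
time_s: 4.0
ee_pos: [0.6031, -0.0386, 0.1125]
eef_rot: [3.142, 0.0, 1.864]
force: [-0.4, 0.3, 0.3]
grip_width: 0.0441
grip_force: 0.0
```

Request:
send_rows --rows '[{"dx":0,"dy":0,"dz":0,"roll":0,"jaw":1},{"dx":0,"dy":0,"dz":0,"roll":0,"jaw":1},{"dx":0,"dy":0,"dz":0,"roll":0,"jaw":1},{"dx":0,"dy":0,"dz":0,"roll":0,"jaw":1},{"dx":0,"dy":0,"dz":0,"roll":0,"jaw":1},{"dx":0,"dy":0,"dz":0,"roll":0,"jaw":1},{"dx":0,"dy":0,"dz":0,"roll":0,"jaw":1}]'

```text
time_s: 4.58
ee_pos: [0.6032, -0.0386, 0.1125]
eef_rot: [3.141, 0.0, 1.864]
force: [2.3, 0.4, -2.0]
grip_width: 0.0155
grip_force: 20.0
```

Request:
send_rows --rows '[{"dx":0.2,"dy":-6.1,"dz":0,"roll":3.5,"jaw":1},{"dx":0.2,"dy":-6.1,"dz":0,"roll":3.5,"jaw":1},{"dx":0.2,"dy":-6.1,"dz":0,"roll":3.5,"jaw":1},{"dx":0.2,"dy":-6.1,"dz":0,"roll":3.5,"jaw":1},{"dx":0.2,"dy":-6.1,"dz":0,"roll":3.5,"jaw":1},{"dx":0.2,"dy":-6.1,"dz":0,"roll":3.5,"jaw":1},{"dx":0,"dy":0,"dz":0,"roll":0,"jaw":1}]'

```text
time_s: 5.17
ee_pos: [0.5661, -0.0421, 0.1124]
eef_rot: [-3.141, -0.001, 1.494]
force: [-1.4, 3.6, -0.9]
grip_width: 0.0155
grip_force: 20.0
```

Request:
send_rows --rows '[{"dx":0.2,"dy":-6.1,"dz":0,"roll":3.5,"jaw":1},{"dx":0.2,"dy":-6.1,"dz":0,"roll":3.5,"jaw":1},{"dx":0.2,"dy":-6.1,"dz":0,"roll":3.5,"jaw":1},{"dx":0.2,"dy":-6.1,"dz":0,"roll":3.5,"jaw":1},{"dx":0.2,"dy":-6.1,"dz":0,"roll":3.5,"jaw":1},{"dx":0.2,"dy":-6.1,"dz":0,"roll":3.5,"jaw":1},{"dx":0.2,"dy":-6.1,"dz":0,"roll":3.5,"jaw":1},{"dx":0.2,"dy":-6.1,"dz":0,"roll":3.5,"jaw":1},{"dx":0.2,"dy":-6.1,"dz":0,"roll":3.5,"jaw":1},{"dx":0.2,"dy":-6.1,"dz":0,"roll":3.5,"jaw":1},{"dx":0.2,"dy":-6.1,"dz":0,"roll":3.5,"jaw":1},{"dx":0,"dy":0,"dz":0,"roll":0,"jaw":1}]'

```text
time_s: 6.17
ee_pos: [0.5069, -0.0149, 0.1125]
eef_rot: [3.141, -0.002, 0.824]
force: [5.7, 9.6, -5.0]
grip_width: 0.0155
grip_force: 20.0
```

```bash
python3 - <<'E'
from h import *
o=get_obs(); print(o['time_s'],o['ee_pos'],np.degrees(o['eef_rot']))
c=cam('wrist'); cv2.imwrite('pics/wrist4.png',c['frame'][...,::-1]); W=cloud(c)
d=o['ee_pos'][:2]-[.5745,.0567]; print(np.degrees(np.arctan2(*d[::-1])),np.hypot(*d)); l=np.array([.5745,.0567])+d/np.hypot(*d)*.172; print('lens',l,'err',l-[.4515,-.0595])
m=(np.hypot(W[...,0]-.5745,W[...,1]-.0567)<.022)&(W[...,2]>.13)&(W[...,2]<.15); P=W[m]; print(len(P),cv2.minEnclosingCircle(P[:,:2].astype(np.float32)),np.median(P,0))
E
```

```text
6.1667 [ 0.50685383 -0.01485169  0.11245093] [ 1.79992812e+02 -1.21102238e-01  4.72046573e+01]
-133.39285903451295 0.09846648502181962
lens [ 0.45633652 -0.06828557] err [ 0.00483652 -0.00878557]
5662 ((0.5745203495025635, 0.056885749101638794), 0.019345007836818695) [0.57467106 0.05712343 0.1379648 ]
```

View pics/wrist4.png

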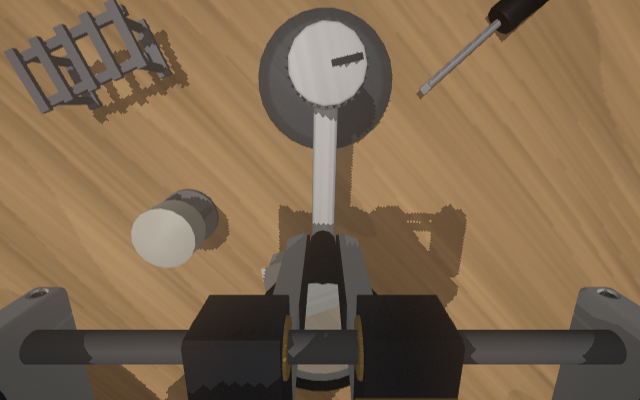

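The boom is on target to within about 10 mm (pin held at (322,250), cap top at (327,63)). One more small step, then hold and release.

Request:
send_rows --rows '[{"dx":-0.8,"dy":-5.5,"dz":0,"roll":3.2,"jaw":1},{"dx":0,"dy":0,"dz":0,"roll":0,"jaw":1},{"dx":0,"dy":0,"dz":0,"roll":0,"jaw":1},{"dx":0,"dy":0,"dz":0,"roll":0,"jaw":1},{"dx":0,"dy":0,"dz":0,"roll":0,"jaw":-1},{"dx":0,"dy":0,"dz":0,"roll":0,"jaw":-1},{"dx":0,"dy":0,"dz":0,"roll":0,"jaw":-1},{"dx":0,"dy":0,"dz":0,"roll":0,"jaw":-1},{"dx":0,"dy":0,"dz":0,"roll":0,"jaw":-1},{"dx":0,"dy":0,"dz":0,"roll":0,"jaw":-1},{"dx":0,"dy":0,"dz":0,"roll":0,"jaw":-1},{"dx":0,"dy":0,"dz":0,"roll":0,"jaw":-1}]'

```text
time_s: 7.22
ee_pos: [0.5019, -0.013, 0.1125]
eef_rot: [3.142, 0.0, 0.769]
force: [0.6, 0.6, -0.4]
grip_width: 0.0652
grip_force: 0.0
```

Request:
send_rows --rows '[{"dx":0,"dy":0,"dz":-20,"roll":0,"jaw":-1},{"dx":0,"dy":0,"dz":-30,"roll":0,"jaw":-1},{"dx":0,"dy":0,"dz":-30,"roll":0,"jaw":-1},{"dx":0,"dy":0,"dz":-30,"roll":-7,"jaw":-1},{"dx":0,"dy":0,"dz":-30,"roll":-7,"jaw":-1},{"dx":0,"dy":0,"dz":0,"roll":-7,"jaw":-1},{"dx":0,"dy":0,"dz":0,"roll":-7,"jaw":-1},{"dx":0,"dy":0,"dz":0,"roll":-7,"jaw":-1},{"dx":0,"dy":0,"dz":0,"roll":-7,"jaw":-1},{"dx":0,"dy":0,"dz":0,"roll":-7,"jaw":-1},{"dx":0,"dy":0,"dz":0,"roll":0,"jaw":-1}]'

```text
time_s: 8.13
ee_pos: [0.5018, -0.013, 0.2525]
eef_rot: [-3.142, 0.0, 1.631]
force: [-0.2, 0.8, -0.0]
grip_width: 0.0942
grip_force: 0.0
```

```bash
python3 - <<'E'
from h import *
o=get_obs(); print(o['time_s'],o['ee_pos'],np.degrees(o['eef_rot']),np.degrees(o['qpos']))
for n in ['wrist','scene']:
    c=cam(n); W=cloud(c); cv2.imwrite(f'pics/{n}5.png',c['frame'][...,::-1])
    for r,(x,y) in dict(pin=(.502,-.0115),cap=(.5745,.0567)).items():
        m=(np.hypot(W[...,0]-x,W[...,1]-y)<.022)&(W[...,2]>.13)&(W[...,2]<.15); P=W[m]
        if len(P):
            (p,q),R=cv2.minEnclosingCircle(P[:,:2].astype(np.float32)); a=np.arctan2(q-.0567,p-.5745); print(n,r,len(P),p,q,R,np.degrees(a),.5745+.172*np.cos(a)-.4515,.0567+.172*np.sin(a)+.0595)
E
```

```text
8.1333 [ 0.50183934 -0.01299803  0.25246402] [-1.79998117e+02  1.53790453e-03  9.34323274e+01] [-5.66367964e+00  9.06231205e+00  9.08081995e+01 -1.84353681e-03
  8.01311047e+01 -9.09569106e+00]
wrist pin 246 0.5015685558319092 -0.011664765886962414 0.00787974800914526 -136.85114904345795 -0.0024876645782127005 -0.001430123857394508
wrist cap 1441 0.5745167136192322 0.05632131174206734 0.01951161026954651 -87.47285861066459 0.1305839337699406 -0.05563272083213125
scene pin 34 0.5043321251869202 -0.015155088156461716 0.0082973912358284 -134.3193660070716 0.0028309701836545242 -0.006858540024649487
scene cap 125 0.5758041143417358 0.0544731505215168 0.01940530352294445 -59.6453944884935 0.20992024303547707 -0.03222126313521795
```

View pics/wrist5.png

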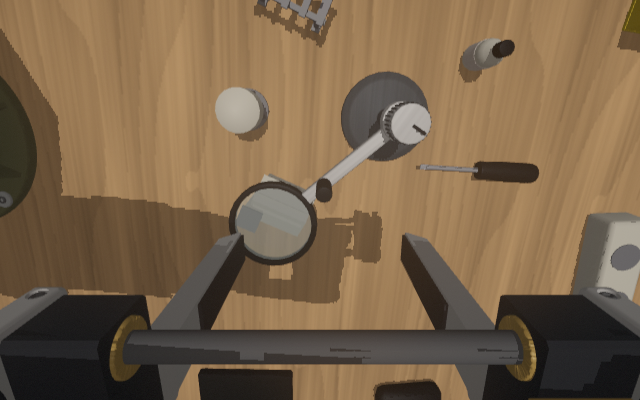

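The lens ring at (273,222) encloses the gatehouse, with an offset of about 3 mm from the pin angle. Next I'll go over the cap and wind the wrist back anticlockwise to get a full screwing range.

Request:
send_rows --rows '[{"dx":21.8,"dy":25.6,"dz":0,"roll":0,"jaw":-1},{"dx":21.8,"dy":25.6,"dz":0,"roll":0,"jaw":-1},{"dx":21.7,"dy":25.5,"dz":0,"roll":0,"jaw":-1},{"dx":0,"dy":0,"dz":0,"roll":-7,"jaw":-1},{"dx":0,"dy":0,"dz":0,"roll":-7,"jaw":-1},{"dx":0,"dy":0,"dz":0,"roll":-7,"jaw":-1},{"dx":0,"dy":0,"dz":0,"roll":-7,"jaw":-1},{"dx":0,"dy":0,"dz":0,"roll":-7,"jaw":-1},{"dx":0,"dy":0,"dz":0,"roll":-7,"jaw":-1},{"dx":0,"dy":0,"dz":0,"roll":-7,"jaw":-1},{"dx":0,"dy":0,"dz":0,"roll":-7,"jaw":-1},{"dx":0,"dy":0,"dz":0,"roll":-7,"jaw":-1}]'

```text
time_s: 9.23
ee_pos: [0.575, 0.0564, 0.2524]
eef_rot: [-3.141, -0.0, 2.726]
force: [-0.6, -0.8, -0.3]
grip_width: 0.0938
grip_force: 0.0
```

Request:
send_rows --rows '[{"dx":0,"dy":0,"dz":0,"roll":-7,"jaw":-1},{"dx":0,"dy":0,"dz":0,"roll":-7,"jaw":-1},{"dx":0,"dy":0,"dz":0,"roll":-7,"jaw":-1},{"dx":0,"dy":0,"dz":0,"roll":-7,"jaw":-1},{"dx":0,"dy":0,"dz":0,"roll":-7,"jaw":-1},{"dx":0,"dy":0,"dz":0,"roll":-7,"jaw":-1},{"dx":0,"dy":0,"dz":0,"roll":-7,"jaw":-1},{"dx":0,"dy":0,"dz":20,"roll":0,"jaw":-1},{"dx":0,"dy":0,"dz":20,"roll":0,"jaw":-1},{"dx":0,"dy":0,"dz":20,"roll":0,"jaw":-1},{"dx":0,"dy":0,"dz":15,"roll":0,"jaw":-1},{"dx":0,"dy":0,"dz":0,"roll":0,"jaw":-1}]'

```text
time_s: 10.23
ee_pos: [0.5737, 0.0563, 0.1743]
eef_rot: [3.14, -0.004, -2.708]
force: [-0.0, -0.2, 0.0]
grip_width: 0.0938
grip_force: 0.0
```

```bash
python3 - <<'E'
from h import *
o=get_obs(); print(o['time_s'],o['ee_pos'],np.degrees(o['eef_rot']),np.degrees(o['qpos']))
c=cam('wrist'); W=cloud(c)
m=(np.hypot(W[...,0]-.5745,W[...,1]-.0567)<.03)&(W[...,2]>.13)&(W[...,2]<.15); P=W[m]
print(len(P), cv2.minEnclosingCircle(P[:,:2].astype(np.float32)),np.median(P[:,2])) if len(P) else print('none')
E
```

```text
10.2333 [0.57373197 0.05630097 0.17434987] [ 179.891617     -0.25654932 -155.14126229] [ 1.96450057e+00  2.21967719e+01  8.46700279e+01  4.15489784e-05
  7.34117039e+01 -1.12894006e+02]
2064 ((0.5745782256126404, 0.05701282620429993), 0.019343765452504158) 0.13788314734026702
```

Request:
send_rows --rows '[{"dx":0,"dy":0,"dz":20,"roll":0,"jaw":-1},{"dx":0,"dy":0,"dz":20,"roll":0,"jaw":-1},{"dx":0,"dy":0,"dz":15,"roll":0,"jaw":-1},{"dx":0,"dy":0,"dz":3,"roll":0,"jaw":-1},{"dx":0,"dy":0,"dz":0,"roll":0,"jaw":1},{"dx":0,"dy":0,"dz":0,"roll":0,"jaw":1},{"dx":0,"dy":0,"dz":0,"roll":0,"jaw":1},{"dx":0,"dy":0,"dz":0,"roll":0,"jaw":1},{"dx":0,"dy":0,"dz":0,"roll":0,"jaw":1},{"dx":0,"dy":0,"dz":0,"roll":0,"jaw":1},{"dx":0,"dy":0,"dz":0,"roll":0,"jaw":1},{"dx":0,"dy":0,"dz":0,"roll":0,"jaw":1}]' --force 20

```text
time_s: 11.28
ee_pos: [0.575, 0.0564, 0.1196]
eef_rot: [-3.142, 0.0, -2.704]
force: [0.3, 0.0, -0.2]
grip_width: 0.0439
grip_force: 0.0
```

Request:
send_rows --rows '[{"dx":0,"dy":0,"dz":0,"roll":0,"jaw":1},{"dx":0,"dy":0,"dz":0,"roll":0,"jaw":1},{"dx":0,"dy":0,"dz":0,"roll":0,"jaw":1},{"dx":0,"dy":0,"dz":0,"roll":0,"jaw":1},{"dx":0,"dy":0,"dz":0,"roll":0,"jaw":1}]'

```text
time_s: 11.7
ee_pos: [0.575, 0.0563, 0.1195]
eef_rot: [-3.142, 0.0, -2.704]
force: [0.2, -0.8, -0.3]
grip_width: 0.0354
grip_force: 20.0
```

Gripped at 20 N with the opening matching the cap diameter. Screwing down.

Request:
send_rows --rows '[{"dx":0,"dy":0,"dz":0.14,"roll":5,"jaw":1},{"dx":0,"dy":0,"dz":0.14,"roll":5,"jaw":1},{"dx":0,"dy":0,"dz":0.14,"roll":5,"jaw":1},{"dx":0,"dy":0,"dz":0.14,"roll":5,"jaw":1},{"dx":0,"dy":0,"dz":0.14,"roll":5,"jaw":1},{"dx":0,"dy":0,"dz":0.14,"roll":5,"jaw":1},{"dx":0,"dy":0,"dz":0.14,"roll":5,"jaw":1},{"dx":0,"dy":0,"dz":0.14,"roll":5,"jaw":1},{"dx":0,"dy":0,"dz":0.14,"roll":5,"jaw":1},{"dx":0,"dy":0,"dz":0.14,"roll":5,"jaw":1},{"dx":0,"dy":0,"dz":0.14,"roll":5,"jaw":1},{"dx":0,"dy":0,"dz":0.14,"roll":5,"jaw":1}]'

```text
time_s: 12.7
ee_pos: [0.5751, 0.0569, 0.1178]
eef_rot: [3.141, -0.0, 2.528]
force: [1.6, 4.6, -0.3]
grip_width: 0.0355
grip_force: 20.0
```

Request:
send_rows --rows '[{"dx":0,"dy":0,"dz":0.14,"roll":5,"jaw":1},{"dx":0,"dy":0,"dz":0.14,"roll":5,"jaw":1},{"dx":0,"dy":0,"dz":0.14,"roll":5,"jaw":1},{"dx":0,"dy":0,"dz":0.14,"roll":5,"jaw":1},{"dx":0,"dy":0,"dz":0.14,"roll":5,"jaw":1},{"dx":0,"dy":0,"dz":0.14,"roll":5,"jaw":1},{"dx":0,"dy":0,"dz":0.14,"roll":5,"jaw":1},{"dx":0,"dy":0,"dz":0.14,"roll":5,"jaw":1},{"dx":0,"dy":0,"dz":0.14,"roll":5,"jaw":1},{"dx":0,"dy":0,"dz":0.14,"roll":5,"jaw":1},{"dx":0,"dy":0,"dz":0,"roll":0,"jaw":1}]'

```text
time_s: 13.62
ee_pos: [0.5755, 0.0572, 0.1164]
eef_rot: [3.14, -0.001, 1.654]
force: [5.3, 4.4, -2.4]
grip_width: 0.0355
grip_force: 20.0
```

```bash
cat > st.py <<'E'
from h import *
o=get_obs(); print(o['time_s'],o['ee_pos'],'yaw',np.degrees(o['eef_rot'])[2],'q6',np.degrees(o['qpos'])[5],'F',o['force'].round(2),'M',o['moment'].round(3),'tau6',o['tau'][5].round(3),o['grip_force'],o['grip_width'])
E
python3 st.py
```

```text
13.6167 [0.57553297 0.05716056 0.11644364] yaw 94.77709753237629 q6 -2.79619545963099 F [ 5.3   4.41 -2.37] M [ 1.006 -0.871 -0.01 ] tau6 1.889 20.00074177980423 0.0354950662524456
```

Request:
send_rows --rows '[{"dx":0,"dy":0,"dz":0,"roll":0,"jaw":1},{"dx":0,"dy":0,"dz":0,"roll":0,"jaw":1}]'

```text
time_s: 13.78
ee_pos: [0.5755, 0.0572, 0.1165]
eef_rot: [3.14, -0.001, 1.66]
force: [3.6, 4.9, -2.0]
grip_width: 0.0357
grip_force: 20.0
```

```bash
python3 st.py
```

```text
13.7833 [0.57553861 0.05715748 0.1164636 ] yaw 95.08989746872261 q6 -3.113011752597452 F [ 3.56  4.95 -2.  ] M [ 0.98  -0.857 -0.093] tau6 -0.013 19.99976098537445 0.03565860260430249
```

Request:
send_rows --rows '[{"dx":0,"dy":0,"dz":0.14,"roll":5,"jaw":1},{"dx":0,"dy":0,"dz":0.14,"roll":5,"jaw":1},{"dx":0,"dy":0,"dz":0.14,"roll":5,"jaw":1},{"dx":0,"dy":0,"dz":0.14,"roll":5,"jaw":1},{"dx":0,"dy":0,"dz":0,"roll":0,"jaw":1},{"dx":0,"dy":0,"dz":0,"roll":0,"jaw":1}]'

```text
time_s: 14.28
ee_pos: [0.5757, 0.0571, 0.116]
eef_rot: [3.14, -0.002, 1.31]
force: [6.4, 4.4, -2.5]
grip_width: 0.0354
grip_force: 20.0
```

```bash
python3 st.py
```

```text
14.2833 [0.57573855 0.05712493 0.11595562] yaw 75.05925465233081 q6 16.917570838921993 F [ 6.43  4.44 -2.52] M [ 0.907 -1.11  -0.05 ] tau6 0.373 19.99976634979248 0.0354328506868696
```

Request:
send_rows --rows '[{"dx":0,"dy":0,"dz":0.14,"roll":5,"jaw":1},{"dx":0,"dy":0,"dz":0.14,"roll":5,"jaw":1},{"dx":0,"dy":0,"dz":0.14,"roll":5,"jaw":1},{"dx":0,"dy":0,"dz":0,"roll":0,"jaw":1},{"dx":0,"dy":0,"dz":0,"roll":0,"jaw":1},{"dx":0,"dy":0,"dz":0,"roll":0,"jaw":1}]'

```text
time_s: 14.78
ee_pos: [0.5759, 0.057, 0.1155]
eef_rot: [3.14, -0.002, 1.049]
force: [7.8, 5.2, -3.1]
grip_width: 0.0357
grip_force: 20.0
```

```bash
python3 st.py
```

```text
14.7833 [0.57585645 0.05704534 0.11551662] yaw 60.0870947805521 q6 31.887673445110867 F [ 7.84  5.19 -3.07] M [ 0.822 -1.347 -0.05 ] tau6 -0.012 19.99943107366562 0.03569464668772308
```

Request:
send_rows --rows '[{"dx":0,"dy":0,"dz":0.14,"roll":5,"jaw":1},{"dx":0,"dy":0,"dz":0.14,"roll":5,"jaw":1},{"dx":0,"dy":0,"dz":0.14,"roll":5,"jaw":1},{"dx":0,"dy":0,"dz":0,"roll":0,"jaw":1},{"dx":0,"dy":0,"dz":0,"roll":0,"jaw":1},{"dx":0,"dy":0,"dz":0,"roll":0,"jaw":1}]'

```text
time_s: 15.28
ee_pos: [0.5755, 0.0564, 0.1154]
eef_rot: [3.141, -0.001, 0.79]
force: [4.4, 1.0, 3.9]
grip_width: 0.0356
grip_force: 20.0
```

```bash
python3 st.py; python3 - <<'E'
from h import *
c=cam('scene'); cv2.imwrite('pics/scene6.png',cv2.resize(c['frame'][160:240,280:390],None,fx=6,fy=6)[...,::-1])
E
```

```text
15.2833 [0.57546527 0.05642696 0.11537644] yaw 45.25026275931808 q6 46.71468112212683 F [4.38 0.96 3.87] M [ 0.118 -0.817  0.276] tau6 0.308 20.000474452972412 0.035585086283351025
```

Request:
send_rows --rows '[{"dx":0,"dy":0,"dz":-0.2,"roll":4,"jaw":1},{"dx":0,"dy":0,"dz":0,"roll":4,"jaw":1},{"dx":0,"dy":0,"dz":0,"roll":0,"jaw":1},{"dx":0,"dy":0,"dz":0,"roll":0,"jaw":1},{"dx":0,"dy":0,"dz":0,"roll":0,"jaw":1}]'

```text
time_s: 15.75
ee_pos: [0.5751, 0.0562, 0.1153]
eef_rot: [3.141, -0.0, 0.65]
force: [1.5, -2.7, 3.7]
grip_width: 0.0359
grip_force: 20.0
```

```bash
python3 st.py
```

```text
15.75 [0.5750525  0.05615623 0.11534875] yaw 37.24301986185782 q6 54.714549342090024 F [ 1.54 -2.67  3.7 ] M [-0.457 -0.288  0.264] tau6 0.272 20.001478493213654 0.03585580086382024
```

View pics/scene6.png

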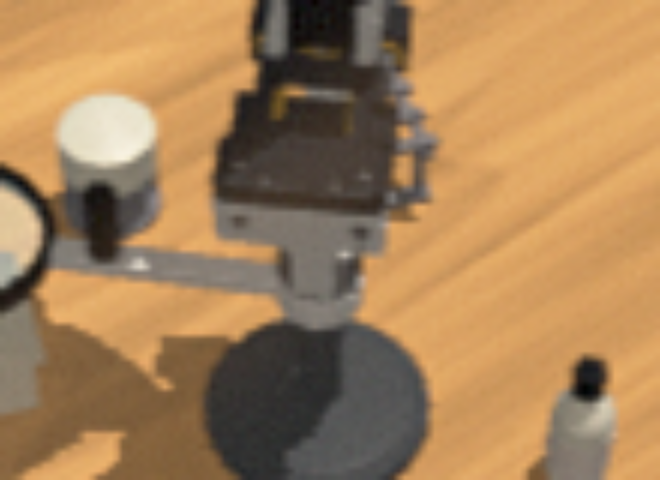

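The twist moment stayed at about 0.27 N m over another 8°, so the fingers slip and the cap sits on its stop. It came down about 150°, or 2.6 rad, which is within the given range. In the picture the gripper holds the cap at (320,270), clear of the boom and pin at (100,220). Backing off 90° with the rise.

Request:
send_rows --rows '[{"dx":0,"dy":0,"dz":-0.3,"roll":-5,"jaw":1},{"dx":0,"dy":0,"dz":-0.14,"roll":-5,"jaw":1},{"dx":0,"dy":0,"dz":-0.14,"roll":-5,"jaw":1},{"dx":0,"dy":0,"dz":-0.14,"roll":-5,"jaw":1},{"dx":0,"dy":0,"dz":-0.14,"roll":-5,"jaw":1},{"dx":0,"dy":0,"dz":-0.14,"roll":-5,"jaw":1},{"dx":0,"dy":0,"dz":-0.14,"roll":-5,"jaw":1},{"dx":0,"dy":0,"dz":-0.14,"roll":-5,"jaw":1},{"dx":0,"dy":0,"dz":-0.14,"roll":-5,"jaw":1}]'

```text
time_s: 16.5
ee_pos: [0.5755, 0.0559, 0.1167]
eef_rot: [3.14, 0.0, 1.439]
force: [6.2, -3.1, 1.9]
grip_width: 0.0351
grip_force: 20.0
```

```bash
python3 st.py
```

```text
16.5 [0.57547376 0.05594589 0.11666106] yaw 82.42743470278351 q6 9.519265185266947 F [ 6.15 -3.05  1.93] M [-0.706 -1.253 -0.099] tau6 2.117 20.000551342964172 0.03509288945545368
```

Request:
send_rows --rows '[{"dx":0,"dy":0,"dz":-0.14,"roll":-5,"jaw":1},{"dx":0,"dy":0,"dz":-0.14,"roll":-5,"jaw":1},{"dx":0,"dy":0,"dz":-0.14,"roll":-5,"jaw":1},{"dx":0,"dy":0,"dz":-0.14,"roll":-5,"jaw":1},{"dx":0,"dy":0,"dz":-0.14,"roll":-5,"jaw":1},{"dx":0,"dy":0,"dz":-0.14,"roll":-5,"jaw":1},{"dx":0,"dy":0,"dz":-0.14,"roll":-5,"jaw":1},{"dx":0,"dy":0,"dz":-0.14,"roll":-5,"jaw":1},{"dx":0,"dy":0,"dz":-0.14,"roll":-5,"jaw":1},{"dx":0,"dy":0,"dz":0,"roll":-1,"jaw":1},{"dx":0,"dy":0,"dz":0,"roll":0,"jaw":1},{"dx":0,"dy":0,"dz":0,"roll":0,"jaw":1}]'

```text
time_s: 17.5
ee_pos: [0.5759, 0.0561, 0.118]
eef_rot: [3.14, 0.002, 2.238]
force: [8.7, -2.6, -0.0]
grip_width: 0.0355
grip_force: 20.0
```

Request:
send_rows --rows '[{"dx":0,"dy":0,"dz":0,"roll":0,"jaw":1},{"dx":0,"dy":0,"dz":0,"roll":0,"jaw":1},{"dx":0,"dy":0,"dz":0,"roll":0,"jaw":1},{"dx":0,"dy":0,"dz":0,"roll":0,"jaw":1},{"dx":0,"dy":0,"dz":0,"roll":0,"jaw":1},{"dx":0,"dy":0,"dz":0,"roll":0,"jaw":1}]'

```text
time_s: 18.0
ee_pos: [0.5759, 0.0561, 0.1179]
eef_rot: [3.14, 0.002, 2.237]
force: [9.6, -1.6, -0.9]
grip_width: 0.0353
grip_force: 20.0
```

```bash
python3 st.py; python3 - <<'E'
from h import *
for n in ['wrist','scene']:
    c=cam(n); W=cloud(c)
    m=(np.hypot(W[...,0]-.502,W[...,1]+.012)<.025)&(W[...,2]>.13)&(W[...,2]<.146); P=W[m]; print(n,'pin',len(P), cv2.minEnclosingCircle(P[:,:2].astype(np.float32)) if len(P) else '')
    f=c['frame'].astype(int).sum(-1); 
    m=(np.hypot(W[...,0]-.575,W[...,1]-.0565)<.016)&(W[...,2]>.128)&(W[...,2]<.145)
    P=W[m]; print(' cap',len(P),np.median(P,0) if len(P) else '')
    if len(P): d=P[f[m]<.5*np.median(f[m])]; print(' line',len(d), np.degrees(np.arctan2(*(d.mean(0)[:2]-[.575,.0565])[::-1])) if len(d) else '')
E
```

```text
18.0 [0.57588902 0.05610182 0.11794636] yaw 128.18811420192975 q6 -36.23957070011214 F [ 9.64 -1.56 -0.91] M [-0.417 -1.838  0.031] tau6 0.049 20.000315308570862 0.03533152280486467
wrist pin 952 ((0.501575231552124, -0.010999922640621662), 0.008479805663228035)
 cap 2432 [0.57455943 0.05687047 0.13644373]
 line 114 -93.08750943016702
scene pin 34 ((0.5030670762062073, -0.013735058717429638), 0.009219514206051826)
 cap 79 [0.5754901  0.05674911 0.13466104]
 line 0
```

```bash
python3 - <<'E'
from h import *
c=np.load('wrist2.npy',allow_pickle=True).item(); W=cloud(c); f=c['frame'].astype(int).sum(-1)
m=(np.hypot(W[...,0]-.575,W[...,1]-.0565)<.016)&(W[...,2]>.128)&(W[...,2]<.145)
P=W[m]; d=P[f[m]<.5*np.median(f[m])]; print(len(d),np.degrees(np.arctan2(*(d.mean(0)[:2]-[.5745,.0567])[::-1])))
E
```

```text
28 -29.93385239633738
```

The line on the cap has turned a net -63°. A 153° run-down followed by a 90° back-off gives that, matching the bottoming observed between 145° and 160°. Handing in.

```bash
python3 -c "
from station import *
print(hand_in())"
```

```text
the job is handed in; nothing more can be done
None
```

The job is handed in, though no verdict came back: the lens sits within about 5–10 mm of the gatehouse centre, and the cap was bottomed, backed off about 90° and is still gripped at 20 N.

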